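# Right a fallen bottle and hold it up to the inspection camera

## Robot

A 7-joint arm with a two-finger parallel gripper is mounted at the origin on a cart in front of the work surface, level with it; the furniture and walls round the work are solid. World frame = base frame: x ahead of the robot, y to its left, z up, the work surface at z = 0. Lengths are in m, angles in rad, forces in N, time in s.
With the tool pointing down it reaches from about 0.4 to 0.85 m from the base axis. Payload 6.9 kg.
Tool frame: the origin (TCP) lies midway between the tips of the shut fingers; the grasp point (between the pads) lies behind it (ctrl.pinch_z is the z of the grasp point in the tool frame, in m); z points along the fingers, y is the direction in which the jaws open and shut (so a half turn about z gives the same grasp; the last joint's range is limited). The gripper opens to 85 mm and grips with 20 to 120 N. Pads are 22 mm wide; open, the fingers measure 114 mm over their backs; the gripper's body (76 mm by 85 mm) begins 54 mm behind the grasp point. The pads swing forward as they close: fully open they stand 13 mm farther back than shut.
Start: joints at [-1.05, 0.507, -0.238, 1.5, 0.126, 1.149, -0.155], TCP at [0.252, 0.572, 0.231] pointing down, gripper open.
Joint ranges: [-3.08, 3.08], [-0.24, 2.05], [-1.43, 1.35], [0, 2.5], [-1.52, 4.66], [0.17, 1.96], [-2.89, 2.89]. Speed limits (rad/s): [2.39, 2.39, 3.14, 3.14, 3.14, 3.14, 3.14].

## Interface

Orientations are given as a unit quaternion [w, x, y, z].
In Python, from station import ctrl, get_state, vision, ticket, models gives the robot as it stands. Calls block until the motion is done:
- ctrl.movep(position, orientation): joint-space move of the TCP to a pose.
- ctrl.movel(position, frame=None, max_speed=0.15): straight line of the TCP; frame=None keeps the orientation; max_speed is the mean speed in m/s.
- ctrl.set_joints(angles): joint-space move.
- ctrl.ungrasp() and ctrl.close_gripper(force=None): open the fingers fully, or close them until they stop; force is the grip in N (None keeps the last).
- ctrl.pause(seconds).
- ctrl.ik(position, orientation): joint angles nearest the present ones, or None.
- get_state(): the state.
- vision.grab_frame(name): name is "scene" or "top"; returns (picture, depth): 420x560x3 uint8, blue, green, red; 420x560 float32, m along the optical axis (not along the pixel's ray), 0 where there is no reading.
- vision.camera_info(name): a dict with "mtx" (3x3 intrinsics, pixels), "dist_coeffs" ([k1, k2, p1, p2, k3] as OpenCV has them; the pictures are not rectified), "R" (3x3) and "t" (3): a world point X has camera coordinates R X + t. Camera axes: x right, y down, z forward; pixel columns grow to the right and rows downward; lengths in m; the calibration is good to about 2 mm. A picture is of the moment at which its call begins. camera_info takes no time and is no camera call.
A pose or a line that the arm cannot do raises ctrl.Unreachable and nothing moves.
- ticket.close_job(): hands the job in, once; it reports no verdict.
Trained networks look in the newest picture that a camera, given by its name, has taken for a name from the list of things; names that differ only in an ending like _2 or _b are one class to them, and where a whole thing is asked for, a point or a joint stands for the part that bears it (a point fixed in the world has none). Each returns a list of dicts, best first, with "p" (0 to 1); they miss things now and then, are a little off and sometimes report something else, mostly with a low value. They report only what shows in the picture. A call takes as long as a camera call.
- models.recognise(camera, target): "point" ([column, row] in pixels, amid what is visible of it).
- models.masks_of(camera, target): "mask" (420x560 bool, what is visible of it) and "point" ([column, row] in pixels, amid what is visible of it).
The state is a dict: "time": time; "qpos": joint angles; "qd": joint speeds; "tau": joint torques, N m; "tcp_pos": TCP position; "eef_rot": TCP orientation; "contact_force": force on the tool from outside, world axes, zero at the start; "wrist_torque": the same for the moment, N m; "width": finger opening in m.
Only numpy, scipy, OpenCV 4.12 (cv2) and the standard library are available. Lean on these libraries where they do the work, as an engineer would, in place of code of your own. Each camera call takes 0.05 s, during which the arm holds its last target.

## Task

A small brown bottle has toppled on the bench and must be checked for cracks. Stand it upright on the bench and let go of it, then take it by its white cap, so that the glass stays in view, and hold it upright in the air straight in front of the inspection camera, its middle level with the middle of the lens and 10 cm from the front of the lens. Do not drop it or let it touch the camera, leave the other things and the camera as they stand, and finish while still holding the bottle there, at rest.

Things in the scene. Friction and masses are not known exactly. Their poses are not given: they have to be found in the camera images.
- bottle_center (a point): Middle of the fallen bottle (the only one lying): brown glass, white ribbed cap fixed on, 46 mm across, 88 mm long, about 0.1 kg. z runs on its axis from base to cap: base 44 mm below the point, cap (top 28 mm, 36 mm across) centred 30 mm above it, shoulder slopes just below the cap. At first it lies level on the bench, cap roughly towards the robot's left (+y).
- lens (a point): Centre of the lens front of the inspection camera: a 50 x 46 x 46 mm aluminium head with a black lens 36 mm across, on a fixed grey foot (100 x 90 mm) with a steel post 272 mm tall behind the lens. The head sits stiffly on the post, lens axis 170 to 230 mm above the bench (varies). The lens looks level along the point's -x; z is up.
- view_point (a point): The point in the air where the bottle's centre shall be held: 100 mm straight in front of the lens front, on the lens axis. Axes as for the lens: the camera looks along -x, y is sideways, z is up.
- tall_bottle: Bystander: brown bottle with white cap, standing, 44 mm in diameter, 102 mm tall; origin at the centre of its underside, z up. To be left alone.
- slim_bottle: Bystander: brown bottle with white cap, standing, 37 mm in diameter, 83 mm tall; origin at the centre of its underside, z up. To be left alone.
- jar: Bystander: open clear glass jar, 48 mm in diameter, 70 mm tall; origin at the centre of its underside, z up. To be left alone.
- timer: Bystander: flat white lab timer, 63 x 63 x 21 mm; origin at the centre of its underside. To be left alone.
- dish: Bystander: small clear petri dish, 56 mm in diameter, 12 mm tall; origin at the centre of its underside. To be left alone.

How it is judged:
On the way:
1. the bottle stands upright on the bench, let go and at rest (angle between bottle_center's own z axis and vertical below 0.1 rad and height (world z) of bottle_center below 0.05 m and contact force between the fingers and bottle below 0.05 N and linear speed of bottle below 0.03 m/s), for 0.2 s.
At the end, for the whole second after the job is handed in: The fingers hold the bottle by its cap (15 mm or more above its middle), at rest in the air, cap up and within 0.15 rad of upright, its centre within 20 mm of the view point along the lens axis and 15 mm sideways and in height; the lens is within 10 mm of where it was (x of bottle_center in the frame of view_point between -0.02 and 0.02 m and y of bottle_center in the frame of view_point between -0.015 and 0.015 m and z of bottle_center in the frame of view_point between -0.015 and 0.015 m and angle between bottle_center's own z axis and vertical below 0.15 rad and contact force between the fingers and bottle above 1 N and z of the grasp point in the frame of bottle_center above 0.015 m and linear speed of bottle below 0.03 m/s and distance of lens from where it was at the start of the episode below 0.01 m); the arm keeps its last pose, push and grip.
It fails at once if the bottle is let go in the air, more than 25 mm above the bench (height (world z) of bottle_center above 0.075 m and contact force between each of the fingers, the arm and bottle below 0.02 N).
It fails at once if the bottle touches the camera or its stand (contact force between bottle and camera_stand above 0.5 N).
It fails at once if a bystander is knocked over or pushed away by more than 30 mm (distance of any of tall_bottle, slim_bottle, jar, timer, dish from where it was at the start of the episode above 0.03 m or angle between any of tall_bottle, slim_bottle, jar's own z axis and vertical above 0.5 rad).
It also fails if it takes over 58 s, if anything falls off the work surface, if the arm or the gripper's body presses on something with over 40 N, if the wrist force passes 120 N, or if a joint passes its speed limit or range.

## Working session

There is one attempt and no reset: what is moved stays moved. The work goes in short steps, each a Python script; the robot and the scene stay as the last script left them, time stands still between calls to the robot, and variables do not carry over. Pictures are saved under pics/ and viewed, and the job is handed in when it is done.

```bash
mkdir -p pics; ls; python3 - <<'E'
from station import ctrl,get_state,vision,models
import cv2,numpy as np
for n in("scene","top"):
    p,d=vision.grab_frame(n); cv2.imwrite(f"pics/{n}0.png",p); np.save(f"pics/{n}0.npy",d)
    ci=vision.camera_info(n); print(n,{k:np.round(np.array(v),4).tolist() for k,v in ci.items()}, (d>0).mean())
    for t in["bottle_center","lens","tall_bottle","slim_bottle","jar","timer","dish"]:
        print(t,[(np.round(r["point"]).tolist(),round(r["p"],2)) for r in models.recognise(n,t)][:3])
s=get_state();print(s, ctrl.pinch_z)
E
```

```text
pics
scene {'mtx': [[506.5319, 0.0, 273.5521], [0.0, 506.5319, 210.3805], [0.0, 0.0, 1.0]], 'dist_coeffs': [-0.1165, 0.0, 0.0, 0.0, 0.0], 'R': [[0.7777, -0.6284, -0.0159], [-0.3754, -0.4441, -0.8136], [0.5042, 0.6387, -0.5813]], 't': [-0.3956, 0.2901, 1.1356]} 0.9889625850340136
bottle_center [([272.0, 187.0], 0.69), ([233.0, 240.0], 0.62)]
lens [([363.0, 255.0], 0.83)]
tall_bottle [([337.0, 221.0], 0.64)]
slim_bottle [([305.0, 205.0], 0.52)]
jar [([274.0, 188.0], 0.75)]
timer []
dish [([283.0, 306.0], 0.86), ([337.0, 220.0], 0.67)]
top {'mtx': [[476.2543, 0.0, 272.1203], [0.0, 476.2543, 212.306], [0.0, 0.0, 1.0]], 'dist_coeffs': [-0.0965, 0.0, 0.0, 0.0, 0.0], 'R': [[-0.0192, -0.9998, -0.0056], [-0.9834, 0.0199, -0.1805], [0.1806, 0.002, -0.9836]], 't': [0.0231, 0.559, 1.2313]} 0.995875850340136
bottle_center [([254.0, 266.0], 0.57), ([253.0, 175.0], 0.39)]
lens [([406.0, 221.0], 0.96)]
tall_bottle [([299.0, 167.0], 0.73)]
slim_bottle [([252.0, 175.0], 0.78), ([347.0, 276.0], 0.58)]
jar [([213.0, 179.0], 0.62)]
timer [([149.0, 273.0], 0.59)]
dish [([345.0, 280.0], 0.53)]
{'time': 0.8, 'qpos': array([-1.04948494,  0.50745449, -0.23757484,  1.50021458,  0.12568691,
        1.14888582, -0.1548053 ]), 'qd': array([-0.00072333,  0.00051183, -0.00092195, -0.00025103, -0.00132311,
       -0.00055192,  0.00030148]), 'tau': array([ 6.68208922e-04, -6.20280361e+01, -2.18492635e+00, -2.49955130e+01,
        1.38564114e-02,  2.19119669e-03,  8.44126987e-06]), 'tcp_pos': array([0.25248384, 0.57171692, 0.23129734]), 'eef_rot': array([-1.30374163e-06,  2.06437918e-01,  9.78459701e-01,  6.58258641e-06]), 'contact_force': array([-0.19770627, -0.35477023,  1.08688025]), 'wrist_torque': array([-0.00489975, -0.01107573, -0.01254907]), 'width': 0.08546629344164824} -0.0187
```

View pics/scene0.png

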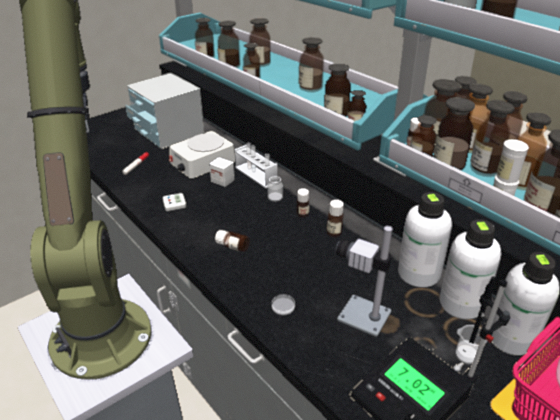

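View pics/top0.png

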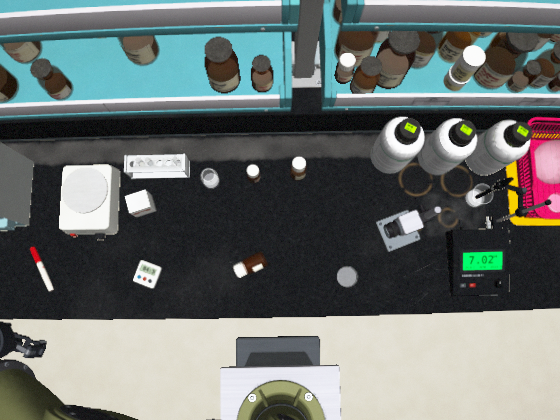

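The fallen bottle is at about (232,240) in scene and (250,266) in top, with its white cap to the left (+y). The camera head is at (360,253) in scene and (405,222) in top. Next I'll measure both in 3D.

```bash
cat > h.py <<'E'
from station import ctrl,get_state,vision,models,ticket
import cv2,numpy as np
def cloud(n,d,mask=None):
    ci=vision.camera_info(n); K=np.array(ci["mtx"]);D=np.array(ci["dist_coeffs"]);R=np.array(ci["R"]);t=np.array(ci["t"])
    m=(d>0) if mask is None else (mask&(d>0))
    v,u=np.nonzero(m); 
    xy=cv2.undistortPoints(np.stack([u,v],1).astype(np.float64)[:,None],K,D)[:,0]
    z=d[v,u]; P=np.c_[xy*z[:,None],z]
    return (P-t)@R,u,v
def proj(n,X):
    ci=vision.camera_info(n); r,_=cv2.Rodrigues(np.array(ci["R"]))
    return cv2.projectPoints(np.atleast_2d(np.array(X,float)),r,np.array(ci["t"]),np.array(ci["mtx"]),np.array(ci["dist_coeffs"]))[0][:,0]
def zoom(img,c,h,f,name):
    u,v=c; a=img[max(0,v-h):v+h,max(0,u-h):u+h]; cv2.imwrite(name,cv2.resize(a,None,fx=f,fy=f,interpolation=cv2.INTER_CUBIC))
E
python3 - <<'E'
from h import *
S=cv2.imread("pics/scene0.png");T=cv2.imread("pics/top0.png")
a=[]
for im,c in((S,(231,240)),(T,(250,266)),(S,(360,265)),(T,(405,225))):
    h=45; u,v=c; a.append(cv2.resize(im[v-h:v+h,u-h:u+h],(390,290) if 0 else (300,300),interpolation=cv2.INTER_CUBIC))
cv2.imwrite("pics/z0.png",np.vstack([np.hstack(a[:2]),np.hstack(a[2:])]))
for n in("scene","top"):
    d=np.load(f"pics/{n}0.npy"); 
    for t in("bottle_center","lens"):
        for r in models.masks_of(n,t)[:3]:
            P,u,v=cloud(n,d,r["mask"]); print(n,t,round(r["p"],2),np.round(r["point"]),len(P),"med",np.round(np.median(P,0),3),"p2",np.round(np.percentile(P,2,0),3),"p98",np.round(np.percentile(P,98,0),3))
    P,u,v=cloud(n,d); 
    k=(abs(P[:,0]-.5)<.25)&(abs(P[:,1])<.4)&(abs(P[:,2])<.01);print("bench z",np.median(P[k,2]),k.sum())
E
```

```text
scene bottle_center 0.71 [233. 241.] 490 med [0.416 0.058 0.033] p2 [0.392 0.029 0.007] p98 [0.451 0.108 0.045]
scene lens 0.93 [362. 256.] 1151 med [ 0.489 -0.324  0.192] p2 [ 0.47  -0.373  0.16 ] p98 [ 0.527 -0.267  0.204]
bench z -0.001224200507982567 29089
top bottle_center 0.76 [251. 266.] 546 med [0.421 0.071 0.038] p2 [ 0.394  0.033 -0.001] p98 [0.455 0.114 0.047]
top bottle_center 0.41 [403. 223.] 778 med [ 0.499 -0.308  0.199] p2 [ 0.473 -0.363  0.172] p98 [ 0.543 -0.26   0.206]
top lens 0.91 [405. 224.] 802 med [ 0.499 -0.307  0.198] p2 [ 0.471 -0.361  0.172] p98 [ 0.543 -0.26   0.206]
bench z -0.0005490006384920027 42215
```

View pics/z0.png

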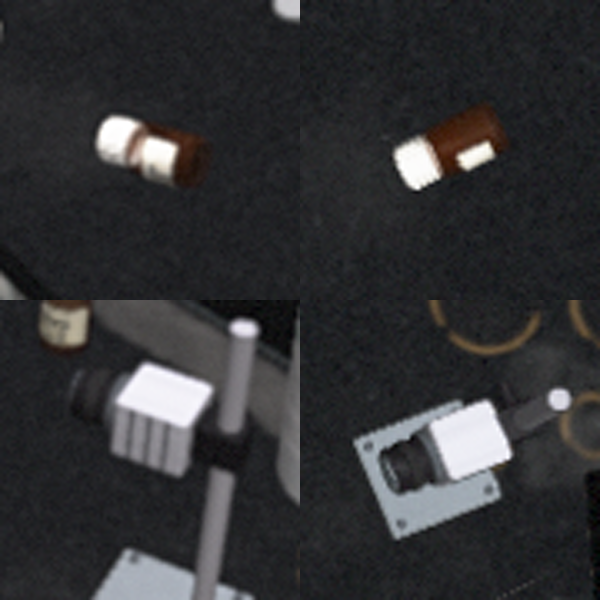

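```bash
python3 - <<'E'
from h import *
C={}
for n in("scene","top"):
    d=np.load(f"pics/{n}0.npy"); im=cv2.imread(f"pics/{n}0.png").astype(float)
    P,u,v=cloud(n,d); g=im[v,u].mean(1)
    # head
    k=(P[:,0]>.42)&(P[:,0]<.56)&(P[:,1]<-.2)&(P[:,1]>-.37)&(P[:,2]>.13)&(P[:,2]<.225)
    Q=P[k];G=g[k]
    top=Q[(G>200)]; tz=np.median(top[:,2]); tp=top[abs(top[:,2]-tz)<.006]
    r=cv2.minAreaRect(tp[:,:2].astype(np.float32)); print(n,"top z",tz,len(tp),r, cv2.boxPoints(r).round(3).tolist())
    L=Q[(G<90)]
    print("dark",len(L),np.percentile(L,[2,50,98],axis=0).round(3).tolist())
    C[n]=(Q,G)
    # bottle
    k=(P[:,0]>.36)&(P[:,0]<.48)&(P[:,1]<.14)&(P[:,1]>-.0)&(P[:,2]>.008)&(P[:,2]<.08)
    B=P[k]; r=cv2.minAreaRect(B[:,:2].astype(np.float32)); print("bottle",len(B),r,B[:,2].max(),np.percentile(B[:,2],95))
    w=B[(B[:,2]>.036)]
    c=w[:,:2].mean(0);U=np.linalg.svd(w[:,:2]-c)[2][0];print("ridge",c,U)
    ci=vision.camera_info(n);print("cam pos",-np.array(ci["R"]).T@np.array(ci["t"]))
E
```

```text
scene top z 0.20172516332954923 309 ((0.5009812116622925, -0.3181583285331726), (0.04651430994272232, 0.04964806139469147), 20.98004150390625) [[0.4699999988079071, -0.30300000309944153], [0.4880000054836273, -0.3499999940395355], [0.5320000052452087, -0.3330000042915344], [0.5139999985694885, -0.28700000047683716]]
dark 454 [[0.468, -0.369, 0.155], [0.498, -0.341, 0.188], [0.53, -0.266, 0.205]]
bottle 496 ((0.4170273542404175, 0.07072816789150238), (0.04492573067545891, 0.09030961990356445), 31.305294036865234) 0.04778051995948887 0.04329858284222904
ridge [0.42184529 0.06416954] [ 0.40214821 -0.91557458]
cam pos [-0.15601435 -0.8451104   0.88981254]
top top z 0.20233926260264654 352 ((0.5028237700462341, -0.31736451387405396), (0.0443895198404789, 0.047969285398721695), 19.378124237060547) [[0.4740000069141388, -0.3019999861717224], [0.49000000953674316, -0.34700000286102295], [0.5320000052452087, -0.3330000042915344], [0.515999972820282, -0.28700000047683716]]
dark 374 [[0.471, -0.366, 0.176], [0.499, -0.285, 0.194], [0.545, -0.258, 0.216]]
bottle 512 ((0.42056146264076233, 0.07353949546813965), (0.04440980404615402, 0.08740747720003128), 25.826461791992188) 0.049745770867924956 0.046120508816524707
ridge [0.42365881 0.06897626] [ 0.41020511 -0.91199329]
cam pos [0.32785918 0.0094774  1.31206846]
```

```bash
python3 - <<'E'
from h import *
th=np.radians(20.2); a=np.array([-np.sin(th),np.cos(th)]); s=np.array([np.cos(th),np.sin(th)]); c=np.array([.502,-.3175])
for n in("scene","top"):
    d=np.load(f"pics/{n}0.npy"); im=cv2.imread(f"pics/{n}0.png").astype(float)
    P,u,v=cloud(n,d); g=im[v,u].mean(1)
    l=(P[:,:2]-c)@a; w=(P[:,:2]-c)@s
    k=(l>.028)&(l<.15)&(abs(w)<.03)&(P[:,2]>.14)&(P[:,2]<.23)
    print(n,k.sum(),"l pct",np.percentile(l[k],[90,95,98,100]).round(4))
    for lo in np.arange(.025,.09,.005):
        q=(l>lo)&(l<lo+.005)&(abs(w)<.03)&(P[:,2]>.14)&(P[:,2]<.23)
        if q.sum(): print(round(lo,3),q.sum(),"w",w[q].min().round(3),w[q].max().round(3),"z",P[q,2].min().round(3),P[q,2].max().round(3))
    # draw projected hypotheses
    I=im.astype(np.uint8).copy(); I=cv2.resize(I[180:290,330:440] ,None,fx=5,fy=5,interpolation=cv2.INTER_CUBIC)
    for lf in (.025,.06,.065,.07):
        ph=np.linspace(0,2*np.pi,40); r=.018
        X=np.c_[(c+a*lf)[None]+np.outer(r*np.cos(ph),s),.179+r*np.sin(ph)]
        p=((proj(n,X)-[330,180]+.5)*5).astype(int); cv2.polylines(I,[p.reshape(-1,1,2)],True,(0,255,0) if lf==.065 else (0,128,255),1)
    cv2.imwrite(f"pics/l_{n}.png",I)
E
python3 -c "
import cv2,numpy as np
a=[cv2.resize(cv2.imread(f'pics/l_{n}.png'),(400,400)) for n in('scene','top')];cv2.imwrite('pics/l.png',np.hstack(a))"
```

```text
scene 221 l pct [0.0551 0.0564 0.0585 0.0594]
0.025 40 w -0.021 0.01 z 0.165 0.202
0.03 33 w -0.019 0.009 z 0.167 0.201
0.035 39 w -0.019 0.012 z 0.169 0.199
0.04 43 w -0.021 0.006 z 0.166 0.201
0.045 28 w -0.018 0.007 z 0.17 0.198
0.05 37 w -0.019 0.008 z 0.168 0.197
0.055 24 w -0.018 0.008 z 0.172 0.197
top 249 l pct [0.0596 0.0601 0.0605 0.0611]
0.025 36 w -0.021 0.021 z 0.18 0.202
0.03 40 w -0.019 0.021 z 0.171 0.201
0.035 29 w -0.015 0.017 z 0.186 0.202
0.04 32 w -0.019 0.02 z 0.178 0.203
0.045 39 w -0.018 0.018 z 0.177 0.202
0.05 28 w -0.016 0.018 z 0.186 0.201
0.055 51 w -0.016 0.018 z 0.173 0.201
0.06 14 w -0.009 0.009 z 0.172 0.194
```

View pics/l.png

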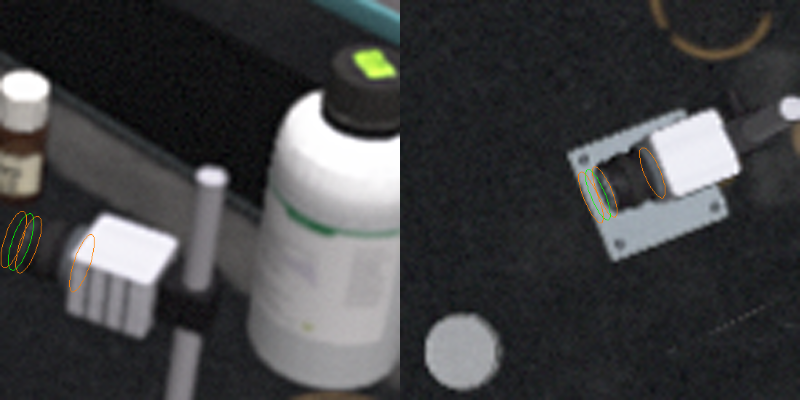

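```bash
cat >> h.py <<'E'
from scipy.spatial.transform import Rotation as Ro
PZ=ctrl.pinch_z
def quat(z,y):
    z=np.array(z,float);z/=np.linalg.norm(z);y=np.array(y,float);y-=z*(y@z);y/=np.linalg.norm(y)
    q=Ro.from_matrix(np.c_[np.cross(y,z),y,z]).as_quat(); return q[[3,0,1,2]]
def tcp(g,z):  # TCP for grasp point g
    z=np.array(z,float);z/=np.linalg.norm(z); return np.array(g)-PZ*z
cap=np.array([-.413,.911,0]);cap/=np.linalg.norm(cap)
jb=np.array([-cap[1],cap[0],0]) # horizontal perp
up=np.array([0,0,1.])
E
python3 - <<'E'
from h import *
d=np.load("pics/top0.npy")
for t in["tall_bottle","slim_bottle","jar","timer","dish"]:
    P,u,v=cloud("top",d); r=models.masks_of("top",t)
    for x in r[:2]:
        P,u,v=cloud("top",d,x["mask"]); print(t,round(x["p"],2),np.median(P,0).round(3),P[:,2].max().round(3))
bc=np.array([.419,.072,.024])
for al in(0,15,25,35,45):
  al_=np.radians(al); z=-np.cos(al_)*up-np.sin(al_)*cap
  for sg in(1,-1):
    q=ctrl.ik(tcp(bc+[0,0,.005],z),quat(z,sg*jb)); q2=ctrl.ik(tcp(bc+[0,0,.12],z),quat(z,sg*jb))
    print("grasp",al,sg,None if q is None else np.round(q,2),q2 is not None)
  # stand
  for pos in((.45,.0),(.5,.05),(.5,.15),(.5,.25)):
    for hd in range(-90,121,30):
      for sg in(1,-1):
        h=np.array([np.cos(np.radians(hd)),np.sin(np.radians(hd)),0]); z=np.cos(al_)*h-np.sin(al_)*up
        # bottle up axis: sign fixed by grasp
        # grasp: jaw=sg*jb ; cap->up, tool heading h. jaw final = R jb with jb= up x cap -> (-h... )
        J=sg*np.cross(-h,up)
        q=ctrl.ik(tcp([*pos,.05],z),quat(z,J))
        if q is not None: print("  stand",al,pos,hd,sg,np.round(q,2))
E
```

```text
tall_bottle 0.83 [ 0.67  -0.06   0.096] 0.106
slim_bottle 0.54 [0.662 0.061 0.077] 0.088
jar 0.6 [0.66  0.185 0.033] 0.075
timer 0.67 [0.401 0.355 0.02 ] 0.028
dish 0.74 [ 0.387 -0.187  0.001] 0.017
grasp 0 1 [ 0.18  0.62 -0.61  2.26  0.8   0.48  2.49] True
grasp 0 -1 [-0.22  0.56 -0.    2.27  0.01  0.31  0.19] True
  stand 0 (0.45, 0.0) -90 1 [-0.98  1.32  0.45  1.86  0.67  1.28 -1.24]
  stand 0 (0.45, 0.0) -90 -1 [-0.41  1.29 -0.44  1.85  1.    1.94  1.37]
  stand 0 (0.45, 0.0) -60 1 [-1.27  1.44  0.56  2.26  1.12  0.83 -1.73]
  stand 0 (0.45, 0.0) -60 -1 [-0.55  1.34 -0.44  2.25  1.26  1.89  1.06]
  stand 0 (0.45, 0.0) 60 1 [ 0.5   1.36  0.36  2.25 -1.37  1.86 -1.08]
  stand 0 (0.45, 0.0) 60 -1 [ 0.81  1.29 -0.08  2.25 -1.35  1.4   1.94]
  stand 0 (0.45, 0.0) 90 1 [ 0.38  1.29  0.36  1.86 -1.07  1.88 -1.42]
  stand 0 (0.45, 0.0) 90 -1 [ 0.92  1.3  -0.49  1.85 -0.73  1.26  1.21]
  stand 0 (0.45, 0.0) 120 1 [ 0.32  1.29  0.16  1.51 -0.73  1.93 -1.68]
  stand 0 (0.45, 0.0) 120 -1 [ 0.64  1.32 -0.42  1.5  -0.48  1.68  1.06]
  stand 0 (0.5, 0.05) -90 1 [-0.97  1.33  0.45  1.67  0.65  1
[... 15045 characters left out ...]
 1 [-1.28  0.83  0.52  2.2   1.37  0.42 -1.22]
  stand 45 (0.5, 0.25) -30 -1 [-0.56  0.83 -0.61  2.18  1.52  1.22  1.84]
  stand 45 (0.5, 0.25) 0 1 [-0.78  0.74 -0.08  2.48  2.32  0.87 -1.6 ]
  stand 45 (0.5, 0.25) 0 -1 [-0.43  0.81 -0.63  2.48  2.08  1.17  1.83]
  stand 45 (0.5, 0.25) 60 1 [ 0.53  1.08 -1.22  2.41  2.47  0.58  0.1 ]
  stand 45 (0.5, 0.25) 60 -1 [ 0.45  0.96 -1.03  2.42  2.8   0.49  2.88]
  stand 45 (0.5, 0.25) 90 1 [ 0.66  1.24 -1.38  2.1   1.09  0.49  1.96]
  stand 45 (0.5, 0.25) 90 -1 [ 0.4   0.88 -0.75  2.11 -0.83  0.31  0.69]
  stand 45 (0.5, 0.25) 120 1 [-0.67  1.21  1.15  1.79 -1.33  1.89 -1.65]
  stand 45 (0.5, 0.25) 120 -1 [ 0.16  0.89 -0.46  1.77 -0.5   0.89  0.73]
```

```bash
cat >> h.py <<'E'
al=np.radians(40)
zg=-np.cos(al)*up-np.sin(al)*cap; qg=quat(zg,-jb)
bc=np.array([.420,.0725,.026])-.004*cap
def st(m=""):
    s=get_state();print(m,"t",round(s["time"],2),"tcp",s["tcp_pos"].round(4),"F",s["contact_force"].round(1),"w",round(s["width"],4),"q",s["qpos"].round(2));return s
E
python3 - <<'E'
from h import *
ctrl.ungrasp()
ctrl.movep(tcp(bc,zg)-.12*zg,qg); st()
ctrl.movel(tcp(bc,zg)-.05*zg,max_speed=.1); st()
a=[]
for n in("scene","top"):
    p,d=vision.grab_frame(n); np.save(f"pics/{n}1.npy",d); cv2.imwrite(f"pics/{n}1.png",p)
    c=proj(n,[.42,.0725,.05])[0].astype(int);h=70; a.append(cv2.resize(p[max(c[1]-h,0):c[1]+h,c[0]-h:c[0]+h],(400,400)))
cv2.imwrite("pics/g1.png",np.hstack(a))
E
```

```text
t 3.19 tcp [0.3952 0.1293 0.1035] F [-0.1  0.1 -0.3] w 0.0856 q [-1.09  0.58  0.27  2.2   0.69  0.82 -1.  ]
 t 4.04 tcp [0.4134 0.0876 0.0501] F [0.1 0.1 0.6] w 0.0854 q [-1.04  0.7   0.34  2.27  0.83  0.61 -1.11]
```

View pics/g1.png

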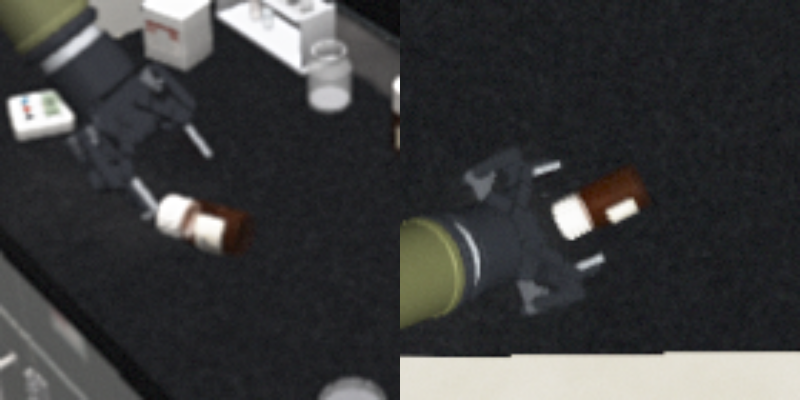

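The open fingers flank the bottle evenly and line up with it, with the bottle at about (600,200) in the right half of the crop. I'll advance and close.

```bash
python3 - <<'E'
from h import *
ctrl.movel(tcp(bc,zg),max_speed=.06); st("at")
ctrl.close_gripper(force=35); st("closed")
s=get_state()
ctrl.movel(s["tcp_pos"]+np.array([0,0,.10]),max_speed=.1); st("up")
a=[]
for n in("scene","top"):
    p,d=vision.grab_frame(n); np.save(f"pics/{n}2.npy",d); cv2.imwrite(f"pics/{n}2.png",p)
    c=proj(n,[.42,.0725,.13])[0].astype(int);h=60; a.append(cv2.resize(p[max(c[1]-h,0):c[1]+h,c[0]-h:c[0]+h],(400,400)))
cv2.imwrite("pics/g2.png",np.hstack(a))
E
```

```text
at t 5.12 tcp [0.4267 0.0581 0.0118] F [-0.5 -0.2  0.3] w 0.0853 q [-1.01  0.8   0.43  2.31  0.98  0.45 -1.21]
closed t 5.58 tcp [0.4268 0.0583 0.012 ] F [-2.2  2.8  6.7] w 0.0438 q [-1.01  0.8   0.43  2.31  0.98  0.45 -1.21]
up t 6.73 tcp [0.4266 0.0583 0.1116] F [-0.3  0.1 -1.2] w 0.0438 q [-0.98  0.55  0.35  2.26  0.81  0.72 -0.95]
```

View pics/g2.png

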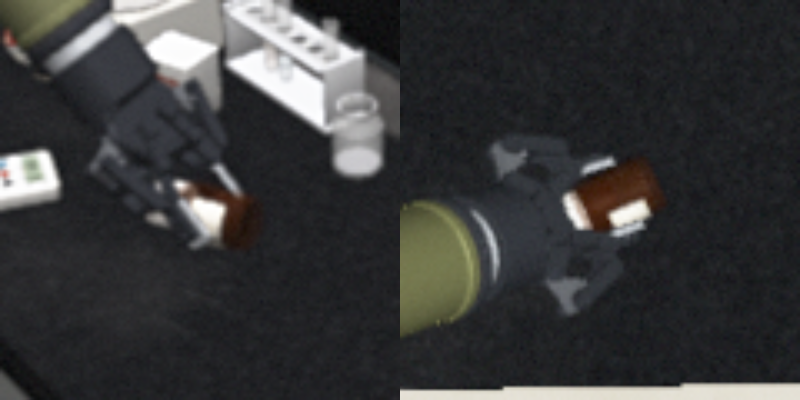

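```bash
cat >> h.py <<'E'
zs=np.cos(al)*cap-np.sin(al)*up; qs=quat(zs,-jb); PS=np.array([.44,.15,0])
E
python3 - <<'E'
from h import *
g=PS+[0,0,.15]
print(ctrl.ik(tcp(g,zs),qs), ctrl.ik(tcp(PS+[0,0,.042],zs),qs))
ctrl.movep(tcp(g,zs),qs); st("rot")
a=[]
for n in("scene","top"):
    p,d=vision.grab_frame(n); np.save(f"pics/{n}3.npy",d); cv2.imwrite(f"pics/{n}3.png",p)
    c=proj(n,g)[0].astype(int);h=60; a.append(cv2.resize(p[max(c[1]-h,0):c[1]+h,c[0]-h:c[0]+h],(400,400)))
    P,u,v=cloud(n,d); k=(np.linalg.norm(P[:,:2]-g[:2],axis=1)<.05)&(P[:,2]>.06)&(P[:,2]<.23)
    print(n,np.percentile(P[k,2],[1,50,99]).round(3))
cv2.imwrite("pics/g3.png",np.hstack(a))
E
```

```text
[ 0.27243085  0.6775064  -0.24514531  1.93173042 -0.67848343  1.11893713
  0.95711685] [ 0.47327488  0.92213743 -0.57916138  1.96621784 -0.45347728  0.80883597
  0.81793799]
rot t 8.5 tcp [0.4332 0.1634 0.1377] F [-1.3  1.4 -1.3] w 0.0439 q [ 0.27  0.68 -0.25  1.93 -0.68  1.12  0.96]
scene [0.111 0.175 0.204]
top [0.139 0.186 0.216]
```

View pics/g3.png

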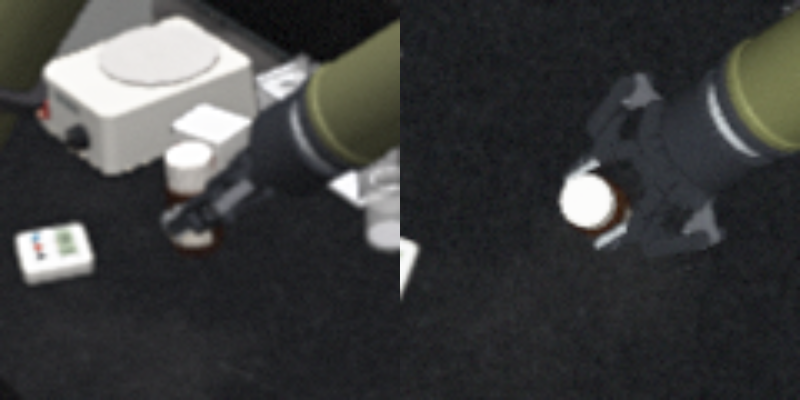

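```bash
python3 - <<'E'
from h import *
for n in("top","scene"):
    d=np.load(f"pics/{n}3.npy"); im=cv2.imread(f"pics/{n}3.png").astype(float)
    P,u,v=cloud(n,d); g=im[v,u].min(1)
    k=(np.linalg.norm(P[:,:2]-PS[:2],axis=1)<.05)&(P[:,2]>.17)&(P[:,2]<.22)&(g>140)
    Q=P[k]; zt=np.percentile(Q[:,2],90)
    Q=Q[Q[:,2]>np.median(Q[:,2])-.008] if n=="top" else Q[Q[:,2]>zt-.006]
    A=np.c_[Q[:,:2]-Q[:,:2].mean(0),np.ones(len(Q))]; s=np.linalg.lstsq(A,Q[:,2],rcond=None)[0]
    r=cv2.minEnclosingCircle(Q[:,:2].astype(np.float32))
    print(n,len(Q),"slope",s.round(3),"circle",np.round(r[0],4),r[1])
    # body below
    k=(np.linalg.norm(P[:,:2]-PS[:2],axis=1)<.05)&(P[:,2]>.095)&(P[:,2]<.17); B=P[k]
    print(np.percentile(B,[2,50,98],axis=0).round(3).tolist())
E
```

```text
top 190 slope [ 0.011 -0.022  0.197] circle [0.4359 0.1562] 0.018415411934256554
[[0.406, 0.108, 0.13], [0.43, 0.142, 0.162], [0.482, 0.173, 0.17]]
scene 90 slope [ 0.01  -0.002  0.196] circle [0.4345 0.1547] 0.020502500236034393
[[0.404, 0.126, 0.111], [0.417, 0.139, 0.131], [0.45, 0.163, 0.169]]
```

Cap top plane is level within 0.02 rad, at z 0.1965 and centred near (0.435, 0.155). I'll lower it gently until it touches the bench.

```bash
python3 - <<'E'
from h import *
ctrl.movel(tcp(PS+[0,0,.048],zs),max_speed=.08); s0=st("low"); f0=s0["contact_force"][2]
for h in np.arange(.046,.036,-.001):
    ctrl.movel(tcp(PS+[0,0,h],zs),max_speed=.02); f=get_state()["contact_force"][2]
    print(round(h,4),round(f-f0,2))
    if f-f0>3: break
st("touch")
ctrl.ungrasp(); ctrl.pause(.4); st("open")
a=[]
for n in("scene","top"):
    p,d=vision.grab_frame(n); np.save(f"pics/{n}4.npy",d); cv2.imwrite(f"pics/{n}4.png",p)
    c=proj(n,PS+[0,0,.05])[0].astype(int);h=60; a.append(cv2.resize(p[max(c[1]-h,0):c[1]+h,c[0]-h:c[0]+h],(400,400)))
cv2.imwrite("pics/g4.png",np.hstack(a))
E
```

```text
low t 10.03 tcp [0.4343 0.1631 0.0364] F [ 0.7  0.5 -0.4] w 0.0437 q [ 0.28  0.85 -0.25  1.97 -0.71  0.95  1.09]
0.046 -0.29
0.045 0.03
0.044 -1.19
0.043 -1.12
0.042 -0.04
0.041 -0.73
0.04 0.28
0.039 9.23
touch t 12.03 tcp [0.4341 0.1632 0.028 ] F [ 0.5 -3.9  8.9] w 0.0439 q [ 0.28  0.87 -0.26  1.97 -0.71  0.93  1.1 ]
open t 12.92 tcp [0.4341 0.163  0.027 ] F [ 0.3 -0.2  0.9] w 0.0856 q [ 0.28  0.87 -0.26  1.97 -0.71  0.93  1.1 ]
```

View pics/g4.png

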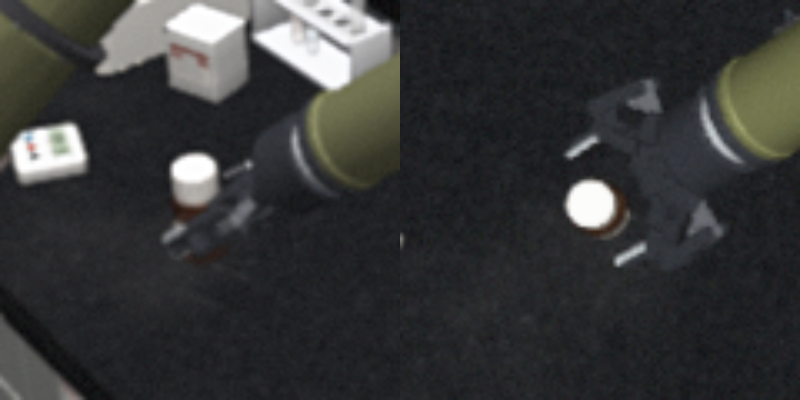

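It stands on its own, with the fingers clear on both sides. Next I'll retreat and measure the cap again.

```bash
cat >> h.py <<'E'
def capfit(n,p,d,c,z0,z1,tag=""):
    P,u,v=cloud(n,d); g=p[v,u].min(1)
    k=(np.linalg.norm(P[:,:2]-np.array(c)[:2],axis=1)<.045)&(P[:,2]>z0)&(P[:,2]<z1)&(g>130); Q=P[k]
    zt=np.percentile(Q[:,2],85); Q=Q[Q[:,2]>zt-.008] if n=="top" else Q[Q[:,2]>zt-.005]
    A=np.c_[Q[:,:2]-Q[:,:2].mean(0),np.ones(len(Q))]; s=np.linalg.lstsq(A,Q[:,2],rcond=None)[0]
    r=cv2.minEnclosingCircle(Q[:,:2].astype(np.float32))
    print(tag,n,len(Q),"slope,z",s.round(3),"circle",np.round(r[0],4),round(r[1],4)); return r[0],s[2]
E
python3 - <<'E'
from h import *
ctrl.movel(tcp(PS+[0,0,.039],zs)-.13*zs,max_speed=.1); st("back")
for n in("top","scene"):
    p,d=vision.grab_frame(n); cv2.imwrite(f"pics/{n}5.png",p)
    try: capfit(n,p,d,PS,.06,.11)
    except Exception as e: print(e)
zd=np.array([0,0,-1.])
V=np.array([.4468,-.1673,.179]); a=np.array([-np.sin(np.radians(20.2)),np.cos(np.radians(20.2)),0]); s=np.array([a[1],-a[0],0])
for nm,j in(("s",s),("-s",-s),("a",a),("-a",-a)):
    q=[ctrl.ik(tcp(x,zd),quat(zd,j)) for x in([.435,.154,.074],[.435,.154,.2],V+[0,0,.03])]
    print(nm,[None if x is None else np.round(x,2).tolist() for x in q])
E
```

```text
back t 14.47 tcp [0.4748 0.0728 0.1103] F [-0.   0.6  0.8] w 0.0853 q [ 0.37  0.77 -0.19  1.78 -0.58  1.24  1.  ]
 top 152 slope,z [-0.007 -0.057  0.087] circle [0.4364 0.1547] 0.0185
 scene 87 slope,z [-0.007 -0.001  0.086] circle [0.4338 0.1525] 0.0212
s [[-0.53, 0.51, 0.2, 2.14, -0.2, 0.5, 0.17], [-0.37, 0.31, -0.04, 1.99, 0.01, 0.84, -0.06], [0.22, 0.32, 0.11, 1.94, -0.05, 0.88, 0.71]]
-s [[0.13, 0.6, -0.78, 2.13, 0.69, 0.68, 2.36], [0.3, 0.44, -0.98, 1.98, 0.45, 0.96, 2.59], [-0.43, 0.55, 1.15, 1.95, -0.59, 1.03, -1.8]]
a [[-0.24, 0.51, -0.22, 2.14, 0.22, 0.52, 1.3], [-0.12, 0.32, -0.37, 1.99, 0.15, 0.86, 1.36], [0.59, 0.33, -0.38, 1.94, 0.16, 0.9, 2.05]]
-a [[-0.85, 0.61, 0.7, 2.15, -0.69, 0.62, -0.88], [-0.66, 0.33, 0.35, 1.99, -0.15, 0.85, -1.44], [0.03, 0.34, 0.37, 1.94, -0.16, 0.89, -0.73]]
```

View pics/scene5.png

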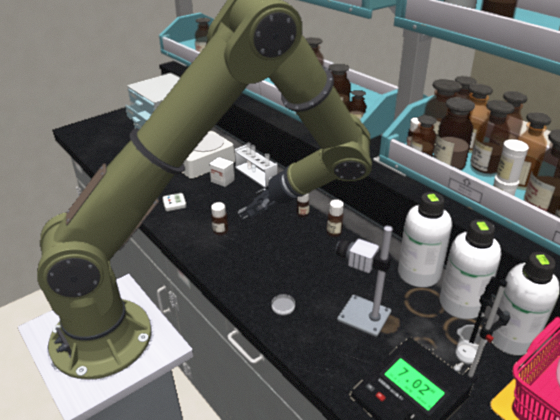

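```bash
cat >> h.py <<'E'
zd=np.array([0,0,-1.]); V=np.array([.4468,-.1673,.179]); th=np.radians(20.2)
a_=np.array([-np.sin(th),np.cos(th),0]); s_=np.array([np.cos(th),np.sin(th),0]); qd=quat(zd,s_)
CB=np.array([.435,.1537,.071])
E
python3 - <<'E'
from h import *
s=get_state()
ctrl.movel(s["tcp_pos"]-.1*zs+[0,0,.06],max_speed=.2)
ctrl.movep(tcp(CB+[0,0,.10],zd),qd); st("above")
ctrl.movel(tcp(CB+[0,0,.035],zd),max_speed=.1); st("near")
a=[]
for n in("scene","top"):
    p,d=vision.grab_frame(n); cv2.imwrite(f"pics/{n}6.png",p)
    c=proj(n,CB)[0].astype(int);h=60; a.append(cv2.resize(p[max(c[1]-h,0):c[1]+h,c[0]-h:c[0]+h],(400,400)))
cv2.imwrite("pics/g6.png",np.hstack(a))
E
```

```text
above t 16.45 tcp [0.4352 0.153  0.152 ] F [-0.1 -0.4 -0.3] w 0.0854 q [-0.39  0.35 -0.01  2.03  0.    0.76 -0.04]
near t 17.25 tcp [0.4355 0.1534 0.0875] F [-0.  -0.7 -0.2] w 0.0854 q [-0.39  0.45 -0.01  2.11  0.01  0.59 -0.05]
```

View pics/g6.png

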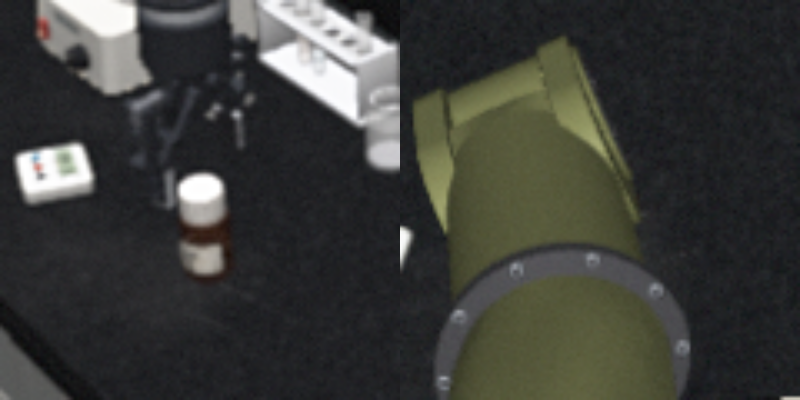

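The bottle stands at about (205,230) in the left half of the crop, between the open fingertips. I'll go down and grip the cap.

```bash
python3 - <<'E'
from h import *
ctrl.movel(tcp(CB,zd),max_speed=.08); st("at")
ctrl.close_gripper(force=45); s=st("closed")
t0=s["tcp_pos"]; ctrl.movel(t0+[0,0,.06],max_speed=.1); st("up")
a=[]
for n in("scene",):
    p,d=vision.grab_frame(n); cv2.imwrite(f"pics/{n}7.png",p); np.save("pics/scene7.npy",d)
    c=proj(n,CB+[0,0,.04])[0].astype(int);h=60; a.append(cv2.resize(p[max(c[1]-h,0):c[1]+h,c[0]-h:c[0]+h],(480,480)))
    a.append(cv2.resize(p[:, :],(320,480)))
cv2.imwrite("pics/g7.png",a[0])
np.save("t0.npy",t0)
E
```

```text
at t 17.93 tcp [0.4351 0.1537 0.0524] F [-0.  -0.2 -0.2] w 0.0854 q [-0.39  0.51 -0.01  2.14  0.01  0.49 -0.05]
closed t 18.43 tcp [0.4359 0.154  0.0531] F [-0.   0.1  6.8] w 0.0399 q [-0.39  0.51 -0.01  2.14  0.01  0.49 -0.05]
up t 19.19 tcp [0.4355 0.1539 0.1127] F [-0.9 -1.  -1.7] w 0.0403 q [-0.39  0.41 -0.01  2.08  0.01  0.66 -0.05]
```

View pics/g7.png

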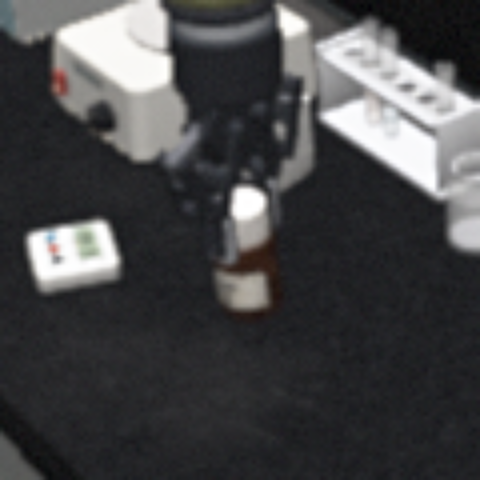

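The opening is 40 mm, but the 36 mm cap should read about 34 (the 46 mm body read 44). The pad edges are therefore riding on the shoulder. I'll set it down and regrip about 8 mm higher.

```bash
python3 - <<'E'
from h import *
t0=np.load("t0.npy")
ctrl.movel(t0+[0,0,.006],max_speed=.08); f0=get_state()["contact_force"][2]
for h in np.arange(.004,-.006,-.001):
    ctrl.movel(t0+[0,0,h],max_speed=.02); f=get_state()["contact_force"][2]; print(round(h,4),round(f-f0,1))
    if f-f0>3.5: break
ctrl.ungrasp(); ctrl.pause(.3); s=st("open")
ctrl.movel(tcp(np.r_[CB[:2],.079+.025],zd),max_speed=.08); ctrl.pause(.3)
p,d=vision.grab_frame("scene"); cv2.imwrite("pics/scene8.png",p)
c=proj("scene",CB)[0].astype(int);h=60
cv2.imwrite("pics/g8.png",cv2.resize(p[c[1]-h:c[1]+h,c[0]-h:c[0]+h],(480,480)))
capfit("scene",p,d,PS,.06,.11)
E
```

```text
0.004 0.1
0.003 0.1
0.002 0.0
0.001 0.3
0.0 2.8
-0.001 14.6
open t 22.38 tcp [0.4359 0.154  0.0521] F [-0.8 -0.   0.4] w 0.0855 q [-0.39  0.51 -0.01  2.14  0.01  0.49 -0.05]
 scene 86 slope,z [0.017 0.013 0.086] circle [0.4343 0.1534] 0.0187
```

View pics/g8.png

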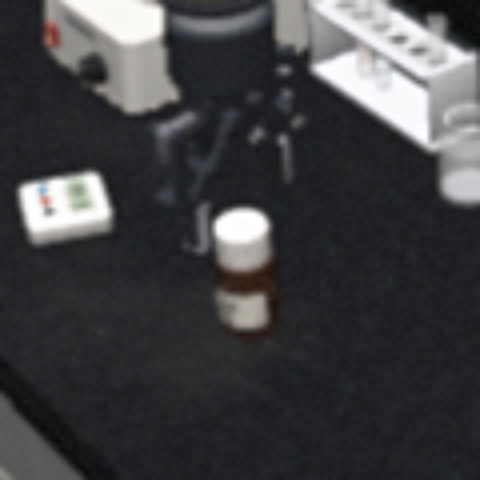

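```bash
python3 - <<'E'
from h import *
C2=np.r_[.4352,.1537,.080]
ctrl.movel(tcp(C2,zd),max_speed=.06); st("at")
ctrl.close_gripper(force=45); s=st("closed"); np.save("t1.npy",s["tcp_pos"])
if s["width"]<.0375:
    ctrl.movel(s["tcp_pos"]+[0,0,.06],max_speed=.08); st("up")
p,d=vision.grab_frame("scene"); cv2.imwrite("pics/scene9.png",p)
c=proj("scene",CB+[0,0,.04])[0].astype(int);h=60
cv2.imwrite("pics/g9.png",cv2.resize(p[c[1]-h:c[1]+h,c[0]-h:c[0]+h],(480,480)))
E
```

```text
at t 23.85 tcp [0.435  0.1536 0.061 ] F [-0.4  0.3 -0.6] w 0.0853 q [-0.39  0.49 -0.01  2.14  0.01  0.51 -0.05]
closed t 24.38 tcp [0.4358 0.154  0.0619] F [ 0.3 -0.3  4.5] w 0.0361 q [-0.39  0.49 -0.01  2.13  0.01  0.51 -0.05]
up t 25.28 tcp [0.4354 0.1538 0.1215] F [ 1.1  0.4 -0.8] w 0.0357 q [-0.39  0.39 -0.01  2.07  0.01  0.68 -0.05]
```

View pics/g9.png

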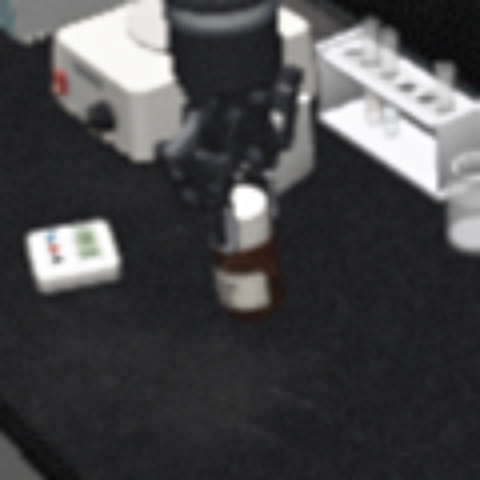

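The opening is now 35.7 mm, so the cap itself is gripped. I'll carry it to a point in front of the view point and measure there.

```bash
python3 - <<'E'
from h import *
t1=np.load("t1.npy"); b=np.array([.435,.1538,.0435])
T=t1+V-b; np.save("T.npy",T)
pre=T+.06*a_
s=get_state()
ctrl.movel(np.r_[s["tcp_pos"][:2],pre[2]],max_speed=.15)
ctrl.movel(pre,max_speed=.15); st("pre")
ctrl.movel(T,max_speed=.06); ctrl.pause(.3); st("T")
for n in("scene","top"):
    p,d=vision.grab_frame(n); cv2.imwrite(f"pics/{n}10.png",p); np.save(f"pics/{n}10.npy",d)
p,d=cv2.imread("pics/scene10.png"),np.load("pics/scene10.npy")
P,u,v=cloud("scene",d)
k=(np.linalg.norm(P[:,:2]-V[:2],axis=1)<.06)&(P[:,2]>.11)&(P[:,2]<.25)
B=P[k]; bgr=p[v[k],u[k]].astype(float)
br=B[(bgr[:,2]>bgr[:,0]+15)&(B[:,2]<.2)]
print("brown",len(br),np.percentile(br,[2,50,98],axis=0).round(4).tolist())
G=((u,v))
vis=cv2.resize(p[150:310,210:420],None,fx=3.5,fy=3.5,interpolation=cv2.INTER_CUBIC)
def dr(X,col):
    q=((proj("scene",X)-[210,150]+.5)*3.5).astype(int); cv2.polylines(vis,[q.reshape(-1,1,2)],True,col,1)
ph=np.linspace(0,2*np.pi,50)
for z,r in((-.044,.023),(.008,.023),(.016,.018),(.044,.018)):
    dr(np.c_[V[0]+r*np.cos(ph),V[1]+r*np.sin(ph),np.full(50,V[2]+z)],(0,255,0))
cv2.imwrite("pics/g10.png",vis)
E
```

```text
pre t 27.9 tcp [ 0.4269 -0.1102  0.1974] F [-0.7 -0.3 -1.2] w 0.0359 q [ 0.11  0.26  0.11  2.01 -0.04  0.87  0.6 ]
T t 29.35 tcp [ 0.4476 -0.1669  0.1974] F [ 0.4 -0.9 -1.3] w 0.0355 q [ 0.21  0.32  0.13  1.93 -0.05  0.9   0.72]
brown 207 [[0.4242, -0.191, 0.1445], [0.4371, -0.1855, 0.1811], [0.4552, -0.1677, 0.1982]]
```

View pics/g10.png

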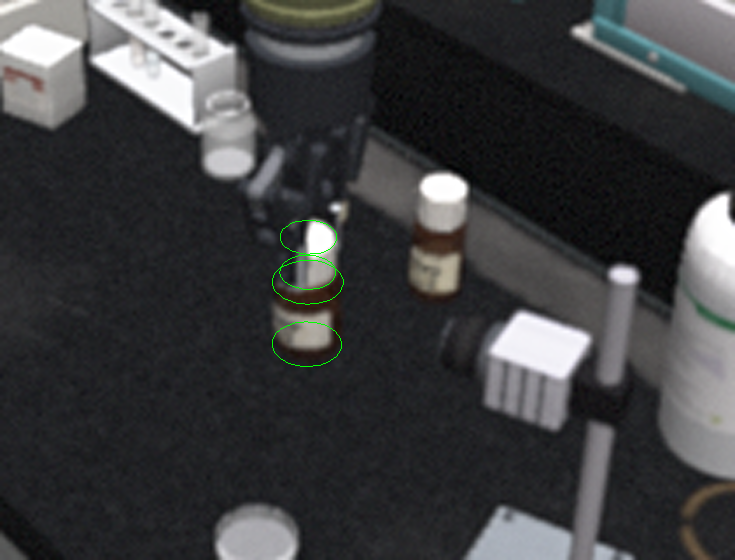

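View pics/top10.png

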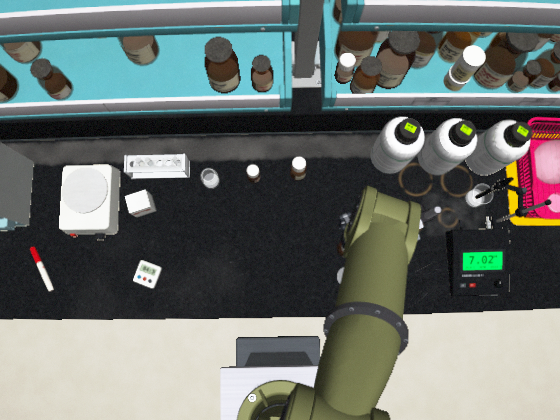

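The overlay of the wanted bottle outline (green, base at about (307,345) in the crop) matches the held bottle within 1–2 mm. It hangs upright, and the camera and bystanders look unmoved. I'll hand in.

```bash
python3 - <<'E'
from h import *
s=st("final");print(abs(s["qd"]).max())
d=np.load("pics/scene10.npy");d0=np.load("pics/scene0.npy")
a=cv2.imread("pics/scene10.png").astype(int)[235:285,335:380];b=cv2.imread("pics/scene0.png").astype(int)[235:285,335:380];print("lens region diff",abs(a-b).mean())
print(ticket.close_job())
E
```

```text
final t 29.45 tcp [ 0.4476 -0.167   0.1974] F [ 0.5  0.  -0.7] w 0.0362 q [ 0.21  0.32  0.13  1.93 -0.05  0.9   0.72]
0.0016142935403915064
lens region diff 1.9013333333333333
the job is handed in; nothing more can be done
None
```

I stood the fallen bottle upright on the bench, let go of it, took it by the cap and handed in at about 29.5 s with it held in front of the inspection camera.

**Standing it up:** I gripped the bottle across its body, lifted it, turned it upright in the air and lowered it until it touched the bench. After release it stood on its own: the scene view showed the cap top level within 0.01 rad. The top view gave 0.06 rad, a poorer fit that I did not resolve.

**Cap grip:** My first grip from above closed at 40 mm, so the pads were riding on the shoulder. I set the bottle down, released it and gripped about 9 mm higher. That closed at about 36 mm, which matches the cap.

**Last checks:**
- **Bottle position:** the expected bottle outline at the view point (0.447, -0.167, 0.179) matched the scene picture within about 1–2 mm, with the bottle upright. This final check rests on the scene view alone, because the arm hid the bottle from the top camera.
- **At rest:** joint speeds were below 0.002 rad/s and the grip was still 36 mm.
- **Camera and bystanders:** the picture around the lens was unchanged from the start apart from noise. The other things looked unmoved by eye, but I did not measure their positions again.

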